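Draw down the drain pump cover crisscross

ROBOT

A 6-joint arm with a two-finger parallel gripper is mounted at the origin on the work surface. World frame = base frame: x ahead of the robot, y to its left, z up, the work surface at z = 0. Lengths are in m, angles in rad, forces in N, time in s.
With the tool pointing down it reaches from about 0.2 to 0.875 m from the base axis. Payload 3.4 kg.
Tool frame: the origin (TCP) lies between the finger pads; the fingertips stand 25 mm ahead of it and the grasp point (between the pads) lies 6 mm ahead of it (r.nose_length is the z of the fingertips in the tool frame, in m); z points along the fingers, y is the line along which they close (so a half turn about z gives the same grasp; the last joint's range is limited). The gripper opens to 94 mm and grips with 3 to 60 N. Pads are 16 mm wide; open, the fingers measure 119 mm over their backs; the gripper's body (75 mm by 177 mm) begins 78 mm behind the grasp point.
Start: joints at [1.226, 0.276, 1.505, -0, 1.361, -0.121], TCP at [0.128, 0.561, 0.23] pointing down, gripper open.
Joint ranges: [-2.89, 2.89], [-0.75, 2.08], [0.22, 2.7], [-1.18, 4.32], [0.11, 2.71], [-2.7, 2.7]. Speed limits (rad/s): [2.57, 2.57, 3.14, 3.14, 3.14, 3.14].

INTERFACE

Orientations are given as a unit quaternion [w, x, y, z].
In Python, from plant import r, gripper_to, inverse_kinematics, vision, models, telemetry gives the robot as it stands. Calls block until the motion is done:
- r.move_to(position, orientation): joint-space move of the TCP to a pose.
- r.move_l(position, rot=None, vel=0.15, guard=None): straight line of the TCP; rot=None keeps the orientation; vel is the mean speed in m/s. With guard (N) it stops when the force on the tool has changed by that much, and returns True; else False.
- r.movej(angles): joint-space move.
- gripper_to(opening, f_grip=None): finger opening in m; f_grip is the grip in N (None keeps the last); returns when the fingers have stopped.
- r.hold(seconds).
- inverse_kinematics(position, orientation): joint angles nearest the present ones, or None.
- vision.snapshot(name): name is "scene" or "top" or "wrist"; returns the picture (400x640x3 uint8, red, green, blue); there is no depth.
- vision.get_calibration(name): a dict with "fx", "fy", "cx", "cy" (pixels), "D" ([k1, k2, p1, p2, k3] as OpenCV has them; the pictures are not rectified), "position" and "orientation" of the camera in the world. Camera axes: x right, y down, z forward; pixel columns grow to the right and rows downward; lengths in m; the calibration is good to about 2 mm. A picture is of the moment at which its call begins: read the wrist's pose just before it. get_calibration takes no time and is no camera call; for the wrist camera it gives the pose at the moment of the call.
A pose or a line that the arm cannot do raises r.PlanningError and nothing moves.
- r.sign_off(): hands the job in; it is judged then, once.
Trained networks look in the newest picture that a camera, given by its name, has taken for a name from the list of things; names that differ only in an ending like _2 or _b are one class to them, and where a whole thing is asked for, a point or a joint stands for the part that bears it (a point fixed in the world has none). Each returns a list of dicts, best first, with "score" (0 to 1); they miss things now and then, are a little off and sometimes report something else, mostly with a low value. They report only what shows in the picture. A call takes as long as a camera call.
- models.boxes_of(thing, camera): "at" ([x, y, z] in m, in world coordinates, good to about 4 mm: the middle of the surface that is visible of it).
- models.regions_of(thing, camera): "pixels" (400x640 bool, what is visible of it).
- models.mark_of(thing, camera): "at" ([x, y, z] in m, in world coordinates, good to about 4 mm: a listed point, or the origin of a listed thing).
Readings, each from a call of its own:
- telemetry.current_t(): time.
- telemetry.current_joints(): joint angles.
- telemetry.current_dq(): joint speeds.
- telemetry.current_joint_efforts(): joint torques, N m.
- telemetry.current_ee_pos(): TCP position.
- telemetry.current_tool_rot(): TCP orientation.
- telemetry.current_wrist_force(): force on the tool from outside, world axes, zero at the start.
- telemetry.current_torque(): the same for the moment, N m.
- telemetry.current_opening(): finger opening in m.
- telemetry.current_finger_force(): force on a finger pad.
Only numpy, scipy, OpenCV 4.12 (cv2) and the standard library are available. Lean on these libraries where they do the work, as an engineer would, in place of code of your own. Each camera call takes 0.05 s, during which the arm holds its last target. There are 200 camera calls.

TASK

The steel cover of the washing-machine drain pump stands up on its new seal: tighten its four wing screws a little at a time in crisscross order - about a sixth of a turn on one screw, the same on the one diagonally opposite, then on the other diagonal pair, and only then round again - until the cover is flat on its seat and every screw is firmly nipped up by feel. Do not let the cover cock to one corner, do not force a screw beyond firm or the seal is crushed, and leave the other things on the bench alone.

Things in the scene. Friction and masses are not known exactly. Their poses are not given: they have to be found in the camera images.
- pump: Grey plastic washing-machine drain pump body, fixed on the bench: square block 170 x 170 mm, 60.5 mm high at its rim, with a 144 mm square recess on top for the cover; a hose stub on its +x side (34 mm thick, to 130 mm from the centre) and a thinner one on +y (to 125 mm). Origin: centre of its underside; z up; x, y along its sides.
- cover: Square steel cover plate, 140 x 140 x 8 mm, with a flat boss 4 mm high. Origin: centre of its underside, 57.7 mm above the bench at the start. It lies loose on a springy seal (4 N/mm in all) 4.2 to 6.6 mm above a hard seat, bosses under the screws (height differs, unseen); fully home its top is about level with the pump rim. Run down by one screw alone it cocks; a lean of 0.03 rad is too much.
- screw_a: Steel washer of wing screw A (22 mm wide, 3 mm thick; origin: centre of its underside, which bears on the cover), at (-52, +52) mm (x, y) in the pump's frame; the screw across the diagonal is C. It does not turn; it goes down 20 mm per full turn of the wing (quick thread, 3.18 mm per rad) and at the start hangs 0.1 to 0.6 mm clear of the cover.
- wing_a_grip (a point): Wing of screw A: an upright black plastic bar 44 mm long (point x), 10 mm thick (point y), 28 mm high, on a small hub (8 mm high, radius 8 mm) on the washer. This point: on the screw axis (point z, up), 12 mm below the top of the wing, 24 mm above the washer top, about 93 mm above the bench at the start. Pinch it across its thickness from above; it turns and sinks with the screw.
- wing_a (a joint): Turn of screw A, rad; grows clockwise seen from above (tightening). Between 0 and 0.16 at the start. Turns against 0.14 N m of thread friction and stays where left; resistance rises once the cover is on its seat, somewhere from 1.4 to 2.4 rad. Firmly tight: about 0.3 N m about the screw axis (0.1 to 0.2 over free turning); above 0.4 N m the seal is crushed. Turn at most 1.5 rad a grasp.
- screw_b: Steel washer of wing screw B (22 mm wide, 3 mm thick; origin: centre of its underside, which bears on the cover), at (+52, +52) mm (x, y) in the pump's frame; the screw across the diagonal is D. It does not turn; it goes down 20 mm per full turn of the wing (quick thread, 3.18 mm per rad) and at the start hangs 0.1 to 0.6 mm clear of the cover.
- wing_b_grip (a point): Wing of screw B: an upright black plastic bar 44 mm long (point x), 10 mm thick (point y), 28 mm high, on a small hub (8 mm high, radius 8 mm) on the washer. This point: on the screw axis (point z, up), 12 mm below the top of the wing, 24 mm above the washer top, about 93 mm above the bench at the start. Pinch it across its thickness from above; it turns and sinks with the screw.
- wing_b (a joint): Turn of screw B, rad; grows clockwise seen from above (tightening). Between 0 and 0.16 at the start. Turns against 0.14 N m of thread friction and stays where left; resistance rises once the cover is on its seat, somewhere from 1.4 to 2.4 rad. Firmly tight: about 0.3 N m about the screw axis (0.1 to 0.2 over free turning); above 0.4 N m the seal is crushed. Turn at most 1.5 rad a grasp.
- screw_c: Steel washer of wing screw C (22 mm wide, 3 mm thick; origin: centre of its underside, which bears on the cover), at (+52, -52) mm (x, y) in the pump's frame; the screw across the diagonal is A. It does not turn; it goes down 20 mm per full turn of the wing (quick thread, 3.18 mm per rad) and at the start hangs 0.1 to 0.6 mm clear of the cover.
- wing_c_grip (a point): Wing of screw C: an upright black plastic bar 44 mm long (point x), 10 mm thick (point y), 28 mm high, on a small hub (8 mm high, radius 8 mm) on the washer. This point: on the screw axis (point z, up), 12 mm below the top of the wing, 24 mm above the washer top, about 93 mm above the bench at the start. Pinch it across its thickness from above; it turns and sinks with the screw.
- wing_c (a joint): Turn of screw C, rad; grows clockwise seen from above (tightening). Between 0 and 0.16 at the start. Turns against 0.14 N m of thread friction and stays where left; resistance rises once the cover is on its seat, somewhere from 1.4 to 2.4 rad. Firmly tight: about 0.3 N m about the screw axis (0.1 to 0.2 over free turning); above 0.4 N m the seal is crushed. Turn at most 1.5 rad a grasp.
- screw_d: Steel washer of wing screw D (22 mm wide, 3 mm thick; origin: centre of its underside, which bears on the cover), at (-52, -52) mm (x, y) in the pump's frame; the screw across the diagonal is B. It does not turn; it goes down 20 mm per full turn of the wing (quick thread, 3.18 mm per rad) and at the start hangs 0.1 to 0.6 mm clear of the cover.
- wing_d_grip (a point): Wing of screw D: an upright black plastic bar 44 mm long (point x), 10 mm thick (point y), 28 mm high, on a small hub (8 mm high, radius 8 mm) on the washer. This point: on the screw axis (point z, up), 12 mm below the top of the wing, 24 mm above the washer top, about 93 mm above the bench at the start. Pinch it across its thickness from above; it turns and sinks with the screw.
- wing_d (a joint): Turn of screw D, rad; grows clockwise seen from above (tightening). Between 0 and 0.16 at the start. Turns against 0.14 N m of thread friction and stays where left; resistance rises once the cover is on its seat, somewhere from 1.4 to 2.4 rad. Firmly tight: about 0.3 N m about the screw axis (0.1 to 0.2 over free turning); above 0.4 N m the seal is crushed. Turn at most 1.5 rad a grasp.
- detergent: Bystander: upright white detergent bottle with a blue cap, 72 mm wide, 130 mm high. Origin: centre of its underside.
- token_cup: Bystander: steel cup for washer tokens, 80 mm wide, 70 mm high. Origin: centre of its underside.
- driver: Bystander: screwdriver lying on the bench. Origin: on its underside; it lies along its x axis.

How it is judged:
By the outcome, as a careful person would: the job done as asked, in the order asked, and still so for the second after the job is handed in, with the robot touching nothing.
It also fails if it takes over 72 s, if anything falls off the work surface, if the arm or the gripper's body presses on something with over 40 N, if the wrist force passes 120 N, or if a joint passes its speed limit or range.

## Working session

There is one attempt and no reset: what is moved stays moved. The work goes in short steps, each a Python script; the robot and the scene stay as the last script left them, time stands still between calls to the robot, and variables do not carry over. Pictures are saved under pics/ and viewed, at most 10 in all, crops included, and the job is handed in when it is done.

```bash
ls; mkdir -p pics
python3 - <<'E'
from plant import r, gripper_to, inverse_kinematics, vision, models, telemetry as t
import cv2, numpy as np
for c in ("top","scene"):
    im=vision.snapshot(c); cv2.imwrite(f"pics/{c}0.png",im[:,:,::-1])
    k=vision.get_calibration(c); print(c,{a:np.round(b,3).tolist() for a,b in k.items()})
    for n in ("pump","cover","screw_a","wing_a_grip","detergent","token_cup","driver"):
        print(n,[(np.round(d["at"],4).tolist(),round(d["score"],2)) for d in models.mark_of(n,c)])
print(t.current_t(),t.current_tool_rot(),t.current_torque())
E
```

```text
pics
top {'fx': 426.02, 'fy': 426.02, 'cx': 319.782, 'cy': 205.915, 'D': [-0.114, 0.0, 0.0, 0.0, 0.0], 'position': [0.389, -0.019, 1.377], 'orientation': [0.039, -0.696, 0.716, -0.04]}
pump []
cover [([0.5178, -0.0404, 0.0583], 0.88)]
screw_a [([0.4488, -0.0243, 0.0668], 0.65), ([0.5897, -0.0599, 0.0672], 0.61), ([0.4936, -0.1057, 0.0674], 0.43), ([0.5393, 0.0321, 0.0661], 0.39), ([0.4942, -0.1124, 0.09], 0.29)]
wing_a_grip [([0.4486, -0.0222, 0.0982], 0.37)]
detergent [([0.4746, 0.3962, -0.0023], 0.77), ([0.5904, -0.0596, 0.0699], 0.69)]
token_cup [([0.3747, -0.4233, 0.0006], 0.71)]
driver [([0.5912, -0.4727, 0.0008], 0.54)]
scene {'fx': 368.81, 'fy': 368.81, 'cx': 323.417, 'cy': 202.831, 'D': [-0.041, 0.0, 0.0, 0.0, 0.0], 'position': [1.085, 0.133, 0.795], 'orientation': [-0.2, 0.575, 0.748, -0.264]}
pump [([0.5222, -0.0428, -0.0008], 0.61)]
cover [([0.5159, -0.0387, 0.0511], 0.89)]
screw_a [([0.5897, -0.065, 0.0648], 0.69), ([0.536, 0.0253, 0.0661], 0.6), ([0.4522, -0.0211, 0.0631], 0.58), ([0.4967, -0.1119, 0.0649], 0.41), ([0.5244, -0.0393, -0.0019], 0.24), ([0.495, -0.1083, 0.0959], 0.24)]
wing_a_grip [([0.4496, -0.0219, 0.0617], 0.57), ([0.4512, -0.0191, 0.0907], 0.49)]
detergent [([0.4734, 0.3972, 0.0042], 0.85)]
token_cup [([0.3764, -0.4307, 0.0011], 0.7)]
driver [([0.5392, 0.0328, 0.0912], 0.65), ([0.5912, -0.4694, 0.0018], 0.62), ([0.4755, 0.394, 0.0013], 0.62)]
0.8 [2.40069650e-05 1.11632300e-01 9.93749578e-01 7.70563816e-05] [-0.02389922  0.0301654   0.02126741]
```

Run:
```python
from plant import r, gripper_to, inverse_kinematics, vision, models, telemetry as t
import cv2, numpy as np
k=vision.get_calibration("wrist")
from scipy.spatial.transform import Rotation as R
q=t.current_tool_rot()
Rt=R.from_quat(q,scalar_first=True); p=np.array(t.current_ee_pos())
print("cam in tool",Rt.inv().apply(np.array(k["position"])-p), (Rt.inv()*R.from_quat(k["orientation"],scalar_first=True)).as_matrix().round(2).tolist(), k["fx"],k["D"])
off=Rt.apply(Rt.inv().apply(np.array(k["position"])-p))
tgt=np.array([0.518,-0.04,0.33]);
q0=np.array([0,0,1,0.]) # fingers along y
off=R.from_quat(q0,scalar_first=True).apply(Rt.inv().apply(np.array(k["position"])-p))
r.move_to([0.518-off[0]*0.8,-0.04-off[1]*0.8,0.33],q0)
print(t.current_joints(), t.current_ee_pos())
im=vision.snapshot("wrist");cv2.imwrite("pics/w0.png",im[:,:,::-1])
np.save("w0.npy",im)
k=vision.get_calibration("wrist"); print(k)
for n in ("pump","cover","screw_a","wing_a_grip"):
    print(n,[(np.round(d["at"],4).tolist(),round(d["score"],2)) for d in models.mark_of(n,"wrist")])
print(t.current_t(),t.current_torque(),t.current_wrist_force())
```

```text
cam in tool [ 0.06549687 -0.00018263 -0.15420242] [[0.0, -0.97, -0.23], [1.0, 0.0, -0.0], [0.0, -0.23, 0.97]] 297.8275492281657 [0.00236495 0.         0.         0.         0.        ]
[-1.90246340e-01  2.33296409e-01  1.32275209e+00  3.29666335e-04
  1.58577623e+00 -1.76215174e+00] [ 0.57034638 -0.03903684  0.32992286]
{'fx': 297.8275492281657, 'fy': 297.8275492281657, 'cx': 317.7287343048865, 'cy': 201.56561546113588, 'D': array([0.00236495, 0.        , 0.        , 0.        , 0.        ]), 'position': array([ 0.50485217, -0.03921284,  0.48413509]), 'orientation': array([0.08010971, 0.70173227, 0.70336762, 0.08017634])}
pump []
cover [([0.5215, -0.04, 0.0556], 0.61)]
screw_a [([0.4471, -0.02, 0.0634], 0.82), ([0.5903, -0.0616, 0.0683], 0.69), ([0.5354, 0.0275, 0.0647], 0.64), ([0.4972, -0.1117, 0.0639], 0.59)]
wing_a_grip [([0.4461, -0.0208, 0.0908], 0.71)]
3.7083 [ 0.0650227   0.03419198 -0.0124744 ] [ 0.21919712  0.09124215 -0.17188965]
```

View pics/w0.png

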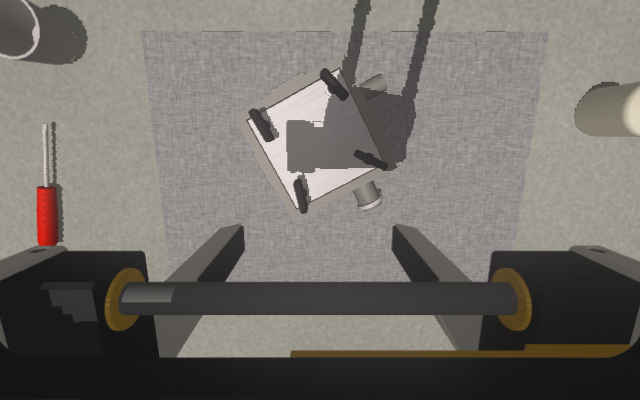

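View pics/top0.png

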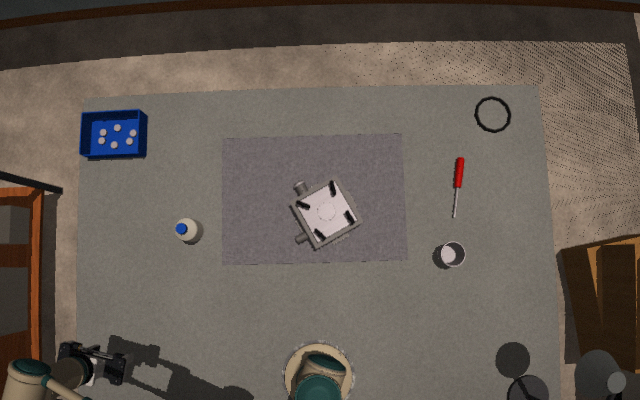

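The wrist view (right = +y, down = +x) shows the pump near (315,140). The thick stub at (367,195) is +x and the thin one at (378,85) is +y, so yaw is about 28°. The wings are A (333,85), B (370,160), C (302,195) and D (262,125). The top view agrees, and the bystanders are well clear.

Next I'll fit the pump pose and wing angles from the masks.

```bash
cat > fit.py <<'E'
from plant import r, gripper_to, inverse_kinematics, vision, models, telemetry as t
import cv2, numpy as np
from scipy.spatial.transform import Rotation as R
from scipy.optimize import minimize, least_squares
L=dict(A=(-52,52),B=(52,52),C=(52,-52),D=(-52,-52)); L={a:np.array(b)/1e3 for a,b in L.items()}
def proj(P,k):
    Rc=R.from_quat(k["orientation"],scalar_first=True).inv()
    pc=Rc.apply(np.atleast_2d(P)-k["position"])
    K=np.array([[k["fx"],0,k["cx"]],[0,k["fy"],k["cy"]],[0,0,1.]])
    return cv2.projectPoints(pc,np.zeros(3),np.zeros(3),K,np.array(k["D"]))[0][:,0]
def bar(x,y,th,z=.097):
    c=np.array([[a*.022,b*.005,h] for a in(-1,1) for b in(-1,1) for h in(-.020,.008)])
    Rz=R.from_euler('z',th); return Rz.apply(c)+[x,y,z]
E
python3 - <<'E'
from fit import *
obs=[];reg={}
for c in ("wrist","top","scene"):
    for d in models.mark_of("screw_a",c)+models.mark_of("screw_a",c): obs.append(d["at"])
    reg[c]=[(d["pixels"],d["score"]) for d in models.regions_of("wing_a_grip",c)]
    print(c,[(m.sum(),np.argwhere(m).mean(0).round().tolist(),round(s,2)) for m,s in reg[c]])
obs=np.array(obs); ob=obs[abs(obs[:,2]-.066)<.006]
def res(p):
    W=np.array([R.from_euler('z',p[2]).apply([*l,0])[:2]+p[:2] for l in L.values()])
    return np.linalg.norm(ob[:,None,:2]-W,axis=2).min(1)
s=least_squares(res,[.518,-.04,.49],loss="soft_l1",f_scale=.004); print(s.x,res(s.x).round(4))
im=np.load("w0.npy"); k=vision.get_calibration("wrist")
g=im.max(2); print(k["position"])
big=cv2.resize(im[55:225,235:400],None,fx=4.5,fy=3.5,interpolation=cv2.INTER_CUBIC) if 0 else cv2.resize(im[60:220,240:400],None,fx=3.75,fy=3.75,interpolation=cv2.INTER_CUBIC)
for n,l in L.items():
    w=R.from_euler('z',s.x[2]).apply([*l,0])[:2]+s.x[:2]
    uv=proj([[*w,.105],[*w,.069]],k); q=((uv-[240,60])*3.75).astype(int)
    cv2.line(big,q[0].tolist(),q[1].tolist(),(255,0,0),1); cv2.putText(big,n,q[0].tolist(),0,.7,(0,0,255),2)
    u,v=uv.mean(0).astype(int); print(n,w.round(4),uv.round(1).tolist(),np.percentile(g[v-18:v+18,u-18:u+18],[2,10,20,30,50]))
cv2.imwrite("pics/w1.png",big[:,:,::-1])
np.save("pump.npy",s.x)
E
```

```text
wrist [(np.int64(448), [84.0, 333.0], 0.66)]
top [(np.int64(72), [233.0, 319.0], 0.47)]
scene [(np.int64(110), [176.0, 332.0], 0.64)]
[ 0.51810973 -0.04142958  0.50308118] [0.001  0.0016 0.0036 0.0006 0.001  0.0016 0.0036 0.0006 0.0036 0.0022
 0.0075 0.003  0.0036 0.0022 0.0075 0.003  0.0032 0.0047 0.0047 0.0009
 0.0032 0.0047 0.0047 0.0009]
[ 0.50485642 -0.03994851  0.48419812]
A [ 0.4475 -0.0209] [[333.8, 83.5], [332.4, 87.9]] [ 50.  52.  60.  71. 107.]
B [0.5386 0.0292] [[372.5, 160.1], [367.8, 157.8]] [ 49.  50.  53.  77. 104.]
C [ 0.5887 -0.0619] [[301.0, 198.7], [302.4, 193.2]] [ 59.  65.  71. 109. 158.]
D [ 0.4976 -0.1121] [[259.5, 126.6], [264.6, 127.1]] [ 60.   63.5  69.   86.  155. ]
```

View pics/w1.png

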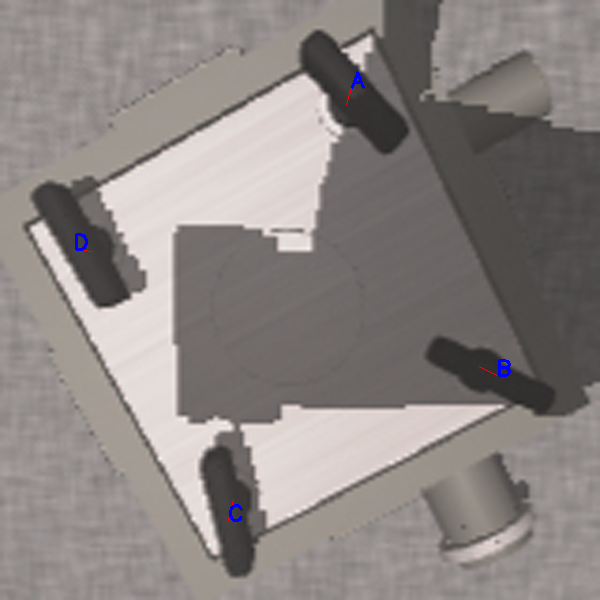

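The overlay confirms the fit: the red axis ticks sit on all four wing hubs. From the crop I read the wing end points as A (315,40)-(397,142), B (435,348)-(545,402), C (212,455)-(243,567) and D (45,192)-(115,297).

Run:
```python
from fit import *
im=np.load("w0.npy"); k=vision.get_calibration("wrist"); g=im.max(2); p=np.load("pump.npy")
E=dict(A=((315,40),(397,142)),B=((435,348),(545,402)),C=((212,455),(243,567)),D=((45,192),(115,297)))
S=4
out={}
for n,l in L.items():
    w=R.from_euler('z',p[2]).apply([*l,0])[:2]+p[:2]
    e=np.array(E[n])/3.75+[240,60]
    f=lambda q:(proj([[q[0],q[1],.095],[q[2],q[3],.095]],k)-e).ravel()
    s=least_squares(f,[*w,*w]).x; th0=np.arctan2(s[3]-s[1],s[2]-s[0]); c0=(s[:2]+s[2:])/2
    best=None
    e0=e.mean(0).astype(int)-26
    sub=cv2.resize(g[e0[1]:e0[1]+52,e0[0]:e0[0]+52],None,fx=S,fy=S,interpolation=cv2.INTER_LINEAR).astype(float)
    def cost(q):
        h=cv2.convexHull((((proj(bar(w[0]+q[0]/1e3,w[1]+q[1]/1e3,q[2]/30),k)-e0+.5)*S-.5)*16).round().astype(np.int32))
        m=np.zeros(sub.shape,np.uint8); cv2.fillConvexPoly(m,h,1,shift=4); ring=cv2.dilate(m,np.ones((17,17)))-m
        return sub[m>0].mean()-np.minimum(sub[ring>0],100).mean()
    for dt in (-.15,0,.15):
        o=minimize(cost,[0,0,(th0+dt)*30],method="Nelder-Mead",options=dict(initial_simplex=np.array([[0,0,th0*30+dt*30],[3,0,th0*30+dt*30],[0,3,th0*30+dt*30],[0,0,th0*30+dt*30+4]])))
        if best is None or o.fun<best.fun: best=o
    th=best.x[2]/30
    print(n,w.round(4),"manual c",c0.round(4),"th",round(th0,3),"len",np.hypot(*(s[2:]-s[:2])).round(4),"| fit d mm",best.x[:2].round(1),"th",round(th,3),"cost",round(best.fun,1), "rel pump",round(th-p[2],3))
```

```text
A [ 0.4475 -0.0209] manual c [ 0.4471 -0.0189] th 0.716 len 0.0416 | fit d mm [0.3 1. ] th 0.767 cost -33.4 rel pump 0.264
B [0.5386 0.0292] manual c [0.5394 0.0288] th 1.125 len 0.0431 | fit d mm [ 0.3 -0.3] th 1.145 cost -36.3 rel pump 0.642
C [ 0.5887 -0.0619] manual c [ 0.5879 -0.0628] th 0.253 len 0.0421 | fit d mm [-1.8 -0.2] th 0.186 cost -24.3 rel pump -0.317
D [ 0.4976 -0.1121] manual c [ 0.4959 -0.1114] th 0.574 len 0.0409 | fit d mm [-2.8  0.8] th 0.543 cost -23.3 rel pump 0.04
```

```bash
cat > lib.py <<'E'
from plant import r, gripper_to, inverse_kinematics, vision, models, telemetry as t
import numpy as np, json, os
from scipy.spatial.transform import Rotation as R
F="state.json"; P=3.183e-3; Z0=.1045; OPEN=.03; LIFT=.036
c,yaw=np.array([.5174,-.0411]),.49
xy={n:R.from_euler('z',yaw).apply([a*.052,b*.052,0])[:2]+c for n,a,b in(("A",-1,1),("B",1,1),("C",1,-1),("D",-1,-1))}
st=json.load(open(F)) if os.path.exists(F) else {n:dict(th=h,turn=0.,xy=list(xy[n])) for n,h in dict(A=.75,B=1.14,C=.21,D=.555).items()}
def quat(th): return (R.from_euler('z',th)*R.from_euler('x',np.pi)).as_quat(scalar_first=True)
def read(n=8,dt=.01):
    v=[]
    for _ in range(n): r.hold(dt); v.append([*t.current_wrist_force(),*t.current_torque()])
    return np.mean(v,0)
def approach(n,amax):
    s=st[n]; q=np.array(t.current_joints()); best=None
    for k in (-1,0,1):
        th=s["th"]+k*np.pi; q6=np.arctan2(s["xy"][1],s["xy"][0])-th+1.5708
        if q6>-2.6 and q6+amax<2.62 and (best is None or abs(q6-q[5])<best[0]): best=(abs(q6-q[5]),th)
    th=best[1]; z=Z0-P*s["turn"]; p=np.array([*s["xy"],z])
    r.move_to(p+[0,0,LIFT],quat(th)); r.move_l(p,vel=.12)
    return p,th
def turn(n,amount,lim=.15,step=.12,T=.12,grip=40,verbose=True):
    """tighten by amount, stop when moment exceeds free turning level (0.14) by lim"""
    s=st[n]; t0=t.current_t(); p,th=approach(n,amount+.15); t1=t.current_t()
    b=read(); gripper_to(.004,grip); g=read(4); t2=t.current_t()
    a=0.; log=[]; firm=False
    while a<amount-1e-6:
        d=min(step,amount-a); a+=d
        r.move_l(p-[0,0,P*a],quat(th-a),vel=P*d/(T*d/step))
        m=read(3)-b; log.append((a,m[5]))
        if m[5]>.14+lim: firm=True; break
    e=read(4)-b; op=t.current_opening(); t3=t.current_t()
    gripper_to(OPEN); pe=np.array(t.current_ee_pos()); r.move_l(pe+[0,0,LIFT],vel=.15)
    s["th"]=th-a; s["turn"]+=a; json.dump(st,open(F,"w"))
    if verbose: print(n,"grasp dF,dM",(g-b).round(2),"end",e.round(2),"open",round(op,4),"Mz",[f"{x:.2f}:{y:.3f}" for x,y in log],
      "firm",firm,"times",np.round([t1-t0,t2-t1,t3-t2,t.current_t()-t3],2),"T",round(t.current_t(),1),flush=True)
    return firm,log
E
python3 - <<'E'
from lib import *
gripper_to(OPEN,40); print(t.current_t())
b=[ (r.hold(.01),t.current_torque()[2])[1] for _ in range(10)]; print("noise",np.std(b),np.mean(b))
turn("A",.9)
E
```

```text
5.2333
noise 0.024138335304276542 0.005762903163328439
A grasp dF,dM [-0.42  0.47  2.77  0.19  0.09  0.11] end [-0.73  2.59  5.73  0.46  0.12 -0.01] open 0.0094 Mz ['0.12:-0.138', '0.24:-0.132', '0.36:-0.107', '0.48:-0.121', '0.60:-0.116', '0.72:-0.115', '0.84:-0.133', '0.90:-0.011'] firm False times [1.36 0.55 2.35 0.93] T 10.5
```

Run:
```python
from lib import *
import cv2
print(t.current_joints().round(3) if hasattr(t.current_joints(),'round') else t.current_joints(), st["A"])
im=vision.snapshot("top"); cv2.imwrite("pics/t1.png",cv2.resize(im[165:260,280:375],None,fx=5,fy=5,interpolation=2)[:,:,::-1])
im=vision.snapshot("scene");cv2.imwrite("pics/s1.png",cv2.resize(im[110:230,250:410],None,fx=4,fy=4,interpolation=2)[:,:,::-1])
```

```text
[-0.2    0.162  1.91  -0.     1.068 -1.621] {'th': 2.991592653589793, 'turn': 0.9, 'xy': [0.44704614516737345, -0.019691237537173896]}
```

View pics/s1.png

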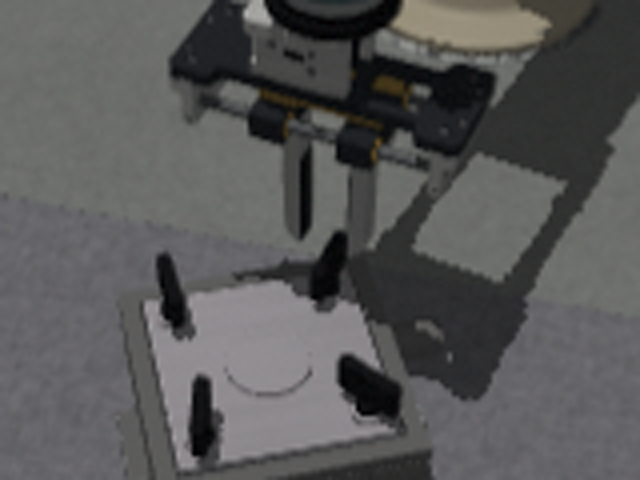

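The scene view shows wing A, at (330,270), now end-on to the camera. It turned clockwise as intended and the cover looks level. The moment signal is just negative when tightening, so I'll flip its sign and speed up the free rounds.

```bash
python3 - <<'E'
s=open("lib.py").read()
i=s.index("def turn("); s=s[:i].replace("r.move_l(p,vel=.12)","r.move_l(p,vel=.2)")+'''def turn(n,amount,free=0.,lim=.13,grip=40):
    """tighten: `free` rad in one go, then small steps up to amount or until the moment is 0.14+lim (stop)"""
    s=st[n]; t0=t.current_t(); p,th=approach(n,amount+.15); t1=t.current_t()
    b=read(5); gripper_to(.004,grip); t2=t.current_t()
    a=0.; log=[]; firm=False; w=1.2
    def go(d,w):
        r.move_l(p-[0,0,P*(a+d)],quat(th-a-d),vel=P*w); m=read(3)-b; log.append((a+d,-m[5])); return -m[5]
    if free: m=go(free,w); a+=free
    m=0
    while a<amount-1e-6:
        d=min(.1 if m<.165 else .05 if m<.2 else .03,amount-a); m=go(d,.8 if d>.06 else .5); a+=d
        if m>.14+lim: m=-(read(5)-b)[5]; firm=m>.14+lim-.015
        if firm: break
    e=read(4)-b; op=t.current_opening(); t3=t.current_t()
    gripper_to(OPEN); pe=np.array(t.current_ee_pos()); r.move_l(pe+[0,0,LIFT],vel=.25)
    s["th"]=th-a; s["turn"]+=a; json.dump(st,open(F,"w"))
    print(n,"end",e.round(2),"open",round(op,4),"Mz",[f"{x:.2f}:{y:.3f}" for x,y in log],
      "firm",firm,"turn",round(s["turn"],2),"times",np.round([t1-t0,t2-t1,t3-t2,t.current_t()-t3],2),"T",round(t.current_t(),1),flush=True)
    return firm,log,op
'''
open("lib.py","w").write(s)
E
python3 - <<'E'
from lib import *
for n in "CBD":
    f,l,o=turn(n,.9,free=.9)
    if not .008<o<.0115 or abs(l[-1][1])>.25: print("STOP"); break
E
```

```text
C end [-1.61  2.18  5.53  0.25  0.13  0.06] open 0.0094 Mz ['0.90:-0.064'] firm False turn 0.9 times [0.97 0.49 1.11 0.82] T 14.0
B end [-0.9   0.46  5.74  0.19  0.18  0.09] open 0.0096 Mz ['0.90:-0.047'] firm False turn 0.9 times [1.64 0.49 1.11 0.82] T 18.1
D end [-0.2   2.81  5.9   0.55  0.15  0.07] open 0.0096 Mz ['0.90:-0.017'] firm False turn 0.9 times [0.97 0.49 1.11 0.82] T 21.5
```

```bash
python3 - <<'E'
s=open("lib.py").read()
s=s.replace("free=0.,lim=.13,grip=40)","free=0.,lim=.13,grip=40,w=1.2,ws=.3,step=.07)")
s=s.replace("firm=False; w=1.2","firm=False").replace("log.append((a+d,-m[5])); return -m[5]","log.append((a+d,m[5])); return abs(m[5])")
s=s.replace("d=min(.1 if m<.165 else .05 if m<.2 else .03,amount-a); m=go(d,.8 if d>.06 else .5)","d=min(step if m<.18 else .03,amount-a); m=go(d,ws)")
s=s.replace("m=-(read(5)-b)[5]","m=abs((read(5)-b)[5])")
open("lib.py","w").write(s)
E
python3 - <<'E'
from lib import *
turn("A",.9,free=.25,w=.8,ws=.3)
E
```

```text
A end [-0.77  2.52  9.    0.5   0.18  0.2 ] open 0.0097 Mz ['0.25:-0.058', '0.32:-0.008', '0.39:-0.030', '0.46:-0.065', '0.53:-0.063', '0.60:-0.046', '0.67:-0.045', '0.74:0.023', '0.81:0.017', '0.88:0.045', '0.90:0.210'] firm False turn 1.8 times [3.01 0.49 3.23 0.82] T 29.0
```

```bash
python3 - <<'E'
s=open("lib.py").read()
s=s.replace("OPEN=.03; LIFT=.036","OPEN=.025; LIFT=.034").replace("(best is None or abs(q6-q[5])<best[0]): best=(abs(q6-q[5]),th)","(best is None or q6<best[0]): best=(q6,th)")
s=s.replace("vel=.25)","vel=.3)").replace("vel=.2)","vel=.25)").replace("b=read(5)","b=read(4)")
i=s.index("    m=0\n    while"); j=s.index("    op=t.") if "    op=t." in s else s.index("    e=read(4)-b")
s=s[:i]+'''    m=-1; fine=step==0
    while a<amount-1e-6:
        d=min(.02 if fine else step,amount-a); m=go(d,.3 if fine else .4); a+=d
        if not fine and m>0.: fine=True; continue
        if fine and m>.14+lim: m=(read(4)-b)[5]; firm=m>.14+lim-.02
        if firm or m>.36: break
'''+s[j:]
s=s.replace("return abs(m[5])","return m[5]")
open("lib.py","w").write(s)
E
python3 - <<'E'
from lib import *
turn("C",.9,free=.35,w=1.)
E
```

```text
C end [-1.58  1.19  8.72  0.17  0.32  0.24] open 0.0097 Mz ['0.35:-0.073', '0.42:-0.010', '0.49:0.003', '0.51:0.106', '0.53:0.149', '0.55:0.095', '0.57:0.106', '0.59:0.084', '0.61:0.104', '0.63:0.116', '0.65:0.105', '0.67:0.130', '0.69:0.096', '0.71:0.118', '0.73:0.110', '0.75:0.144', '0.77:0.127', '0.79:0.140', '0.81:0.163', '0.83:0.166', '0.85:0.183', '0.87:0.185', '0.89:0.222', '0.90:0.237'] firm False turn 1.8 times [0.93 0.48 6.88 0.72] T 38.0
```

```bash
python3 - <<'E'
s=open("lib.py").read()
s=s.replace("d=min(.02 if","d=min(.03 if").replace("m>0.: fine","m>.04: fine").replace("m=go(d,.3 if fine else .4)","m=go(d,.4 if fine else .6)")
s=s.replace("m=(read(4)-b)[5]; firm=m>.14+lim-.02","firm=True").replace("    e=read(4)-b;","    e=read(2)-b;")
open("lib.py","w").write(s)
E
python3 - <<'E'
from lib import *
f,l,o=turn("B",.9,free=.45,w=1.,step=.1125)
if .008<o<.0115 and l[-1][1]<.36: turn("D",.9,free=.45,w=1.,step=.1125)
E
```

```text
B end [-1.19  1.88  7.51  0.27  0.23 -0.06] open 0.0097 Mz ['0.45:0.000', '0.56:-0.120', '0.68:-0.131', '0.79:-0.079', '0.90:-0.064'] firm False turn 1.8 times [1.78 0.42 1.81 0.73] T 42.8
D end [-1.51  1.74  8.4   0.24  0.19 -0.05] open 0.0096 Mz ['0.45:-0.044', '0.56:-0.153', '0.68:-0.120', '0.79:-0.107', '0.90:-0.062'] firm False turn 1.8 times [0.92 0.43 1.81 0.73] T 46.6
```

Run:
```python
from lib import *
for n in "AC":
    f,l,o=turn(n,.5,step=0,lim=.135)
```

```text
A end [-0.46 -0.72  9.08 -0.16  0.16  0.29] open 0.0095 Mz ['0.03:0.127', '0.06:0.151', '0.09:0.185', '0.12:0.238', '0.15:0.240', '0.18:0.260', '0.21:0.304'] firm True turn 2.01 times [0.78 0.42 1.94 0.73] T 50.5
C end [-0.7   0.66  8.52  0.25  0.33  0.27] open 0.0093 Mz ['0.03:0.130', '0.06:0.165', '0.09:0.217', '0.12:0.212', '0.15:0.211', '0.18:0.266', '0.21:0.306'] firm True turn 2.01 times [0.93 0.42 1.94 0.73] T 54.5
```

Run:
```python
from lib import *
for n in "BD":
    f,l,o=turn(n,.48,step=0,lim=.135)
```

```text
B end [-0.3   0.18  8.58  0.07  0.12  0.3 ] open 0.0093 Mz ['0.03:0.140', '0.06:0.166', '0.09:0.184', '0.12:0.198', '0.15:0.212', '0.18:0.233', '0.21:0.258', '0.24:0.275'] firm True turn 2.04 times [1.23 0.42 2.22 0.73] T 59.1
D end [-1.44  1.7   8.35  0.28  0.35  0.26] open 0.0098 Mz ['0.03:0.157', '0.06:0.194', '0.09:0.185', '0.12:0.203', '0.15:0.206', '0.18:0.259', '0.21:0.310'] firm True turn 2.01 times [0.93 0.42 1.94 0.73] T 63.2
```

All four are firm at about 2.0 rad. Since B and D may have relaxed the first pair, I have time for a quick re-nip of A and C.

```bash
sed -i 's/m=-1; fine/m=log[-1][1] if log else -1; fine/; s/while a<amount-1e-6:/while a<amount-1e-6 and m<.14+lim:/' lib.py
python3 - <<'E'
from lib import *
turn("A",.20,free=.08,w=.5,step=0,lim=.125)
if t.current_t()<67: turn("C",.20,free=.08,w=.5,step=0,lim=.125)
print(t.current_t())
r.sign_off(); print(t.current_t())
E
```

```text
A end [-0.37 -1.19  5.76 -0.3  -0.07  0.3 ] open 0.0105 Mz ['0.08:0.310'] firm False turn 2.09 times [0.78 0.42 0.29 0.72] T 65.4
C end [-1.55  1.18  5.92  0.12  0.17  0.31] open 0.0112 Mz ['0.08:0.290'] firm False turn 2.09 times [0.92 0.42 0.29 0.71] T 67.7
67.7167
the job is handed in; nothing more can be done
the job is handed in; nothing more can be done
```

I tightened all four wing screws in crisscross order and handed the job in at 67.7 s: two rounds of about 0.9 rad each, then a nip-up. Every screw is firm at about 0.28–0.31 N m, below the 0.4 N m crush limit, after a last re-nip of A and C. I judged the cover seated from the torque rise and did not take a final picture to confirm it lies flat.

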